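# Put the hollow punch back in its hole of the graded block

### The job

Put the hollow punch that stands on the cutting mat back into the hole of its own size in the punch block and press it fully home, upright with its shoulder down on the wood, then let go. The block is loose in its tray, so feel for the hole gently: never drive the cutting edge or the shoulder hard against the block (stay below 30 N). Leave the two punches on the grey board, the brushes, the bone folder and the paper weight where they are.

Things in the scene. Friction and masses are not known exactly. Their poses are not given: they have to be found in the camera images.
- punch20: Steel hollow punch standing on its edge, 86 mm tall, about 160 g. From below: cutting tube 20 mm across, 30 mm long, edge bevelled 1 mm at 45 degrees; collar 28 mm across, 6 mm thick, its underside is the shoulder; plain round shank 18 mm across, 50 mm long. Origin: centre of the cutting end; z up to the shank. Which punch is on the mat varies.
- punch24: Steel hollow punch standing on its edge, 86 mm tall, about 200 g. From below: cutting tube 24 mm across, 30 mm long, edge bevelled 1 mm at 45 degrees; collar 32 mm across, 6 mm thick, its underside is the shoulder; plain round shank 18 mm across, 50 mm long. Origin: centre of the cutting end; z up to the shank. Which punch is on the mat varies.
- punch28: Steel hollow punch standing on its edge, 86 mm tall, about 240 g. From below: cutting tube 28 mm across, 30 mm long, edge bevelled 1 mm at 45 degrees; collar 36 mm across, 6 mm thick, its underside is the shoulder; plain round shank 18 mm across, 50 mm long. Origin: centre of the cutting end; z up to the shank. Which punch is on the mat varies.
- tray: Aluminium tray fixed to the bench, 92 x 264 x 16 mm, walls and floor 4 mm; origin at the centre of its underside, y along the row. In it stands the wooden punch block, 64 x 236 mm, flat top 50 mm above the tray's underside, five holes 46 mm apart along y for punches of 16, 20, 24, 28, 32 mm, smallest at -y. Like punches fill the end holes for good; the middle three are empty.
- tray_mid (a point): Point of the tray over its centre, 50 mm above its underside. The block is loose: its centre lies anywhere up to 10 mm from this point along the tray's x and, separately, y (not turned or tipped; at random each time). Its own position is not measured. On its rubber sole it slides within this play when pushed sideways with more than about 10 N.
- place20 (a point): Point of the tray at (0, -46, 50) mm in its frame: mouth centre of the 20 mm hole, level with the block's top, if the block stood centred. The real hole is up to 10 mm away in x and in y. Like the other two holes it is round, 1.5 mm wider than its punch and 37 mm deep: a punch is home when its shoulder sits on the block's top, its edge hanging 30 mm down.
- place24 (a point): Point of the tray at (0, 0, 50) mm in its frame: mouth centre of the 24 mm hole, level with the block's top, if the block stood centred. The real hole is up to 10 mm away in x and in y. In each hole's +x wall, 15 mm below the mouth, a sprung steel ball stands 2.5 mm into the hole: a punch drops some 13 mm and rests on it.
- place28 (a point): Point of the tray at (0, 46, 50) mm in its frame: mouth centre of the 28 mm hole, level with the block's top, if the block stood centred. The real hole is up to 10 mm away in x and in y. Pushing a punch past the hole's sprung ball and on down until its shoulder sits takes some 3 to 8 N; it then stays.
- mat: Dark green cutting mat fixed to the bench, 140 x 140 mm, 3 mm thick; origin at the centre of its underside. One punch stands on it.
- board: Sheet of grey bookboard fixed to the bench, 160 x 110 mm, 3 mm thick; origin at the centre of its underside. The two punches still in use stand on it, 80 to 115 mm apart.
- beaker: Glass beaker 68 mm across and 85 mm tall holding three brushes up to 225 mm tall; loose bystander; origin at the centre of its underside.
- folder: Bone folder, a cream flat blade 150 x 18 x 5 mm lying flat; loose bystander; origin at the centre of its underside, x along it.
- weight: White paper weight, a block 75 x 50 x 24 mm; loose bystander; origin at the centre of its underside.
Not all that is in view belongs to the job. What is shaped like the mat but purple or yellow is not meant.

How it is judged:
By the outcome, as a careful person would: the job done as asked, in the order asked, and still so for the second after the job is handed in, with the robot touching nothing.
It also fails if it takes over 58 s, if anything falls off the work surface, if the arm or the gripper's body presses on something with over 40 N, if the wrist force passes 120 N, or if a joint passes its speed limit or range.

### The arm

A 6-joint arm with a two-finger parallel gripper is mounted at the origin on the work surface. World frame = base frame: x ahead of the robot, y to its left, z up, the work surface at z = 0. Lengths are in m, angles in rad, forces in N, time in s.
With the tool pointing down it reaches from about 0.35 to 0.975 m from the base axis. Payload 7.1 kg.
Tool frame: the origin (TCP) lies between the finger pads; the fingertips stand 19 mm ahead of it and the grasp point (between the pads) is the TCP; z points along the fingers, y is the line along which they close (so a half turn about z gives the same grasp; the last joint's range is limited). The gripper opens to 88 mm and grips with 3 to 60 N. Pads are 20 mm wide; open, the fingers measure 115 mm over their backs; the gripper's body (75 mm by 178 mm) begins 61 mm behind the grasp point.
Start: joints at [1.159, 0.423, 1.63, -0, 1.089, -0.019], TCP at [0.239, 0.577, 0.242] pointing down, gripper open.
Joint ranges: [-3, 3], [-0.9, 2.11], [0.09, 2.58], [-1.31, 4.45], [0.11, 2.69], [-2.54, 2.54]. Speed limits (rad/s): [2.39, 2.39, 3.01, 3.14, 3.14, 3.14].

### API

Orientations are given as a unit quaternion [w, x, y, z].
In Python, from workcell import ctrl, vision, hand_in gives the robot as it stands. The module is installed in compiled form; this text tells all that it offers.
- The arm moves only by the shell command python3 -m jog 'ROWS' [FORCE]. ROWS is a JSON object of lists of equal length, an entry for each row: "xyz": the shift along the world's x, y, z in mm, a list of three; "roll": the turn about the world's z in rad; "jaw": the gripper's target within -1 to 1 (shut at 1, half-way at 0, fully open at -1). In form: {"xyz": [[dx, dy, dz], ...], "roll": [roll, ...], "jaw": [jaw, ...]}. A call has 1 to 10 rows; each row is the pose to reach, as a shift and turn from the pose commanded when the call began; what a row does not reach only later rows make up. A row lasts 1/12 s, in which the tool goes at most 41.7 mm and 7.16 degrees, less where a joint would pass 70% of its speed; a pose out of reach is approached as far as the arm can. A call with a gripper value outside its range is refused whole. The fingers move at their own pace and stop on an object; FORCE is the grip in N (left out, the last holds). Time passes only in rows, so rows that repeat a pose let the fingers close. It gives the time, the measured TCP pose, the force, the opening and the grip force at its end, in the units of the state.
- ctrl.get_state(): the state, without advancing time (a new reading comes with each control period).
- vision.read_camera(name): name is "scene" or "top" or "wrist"; returns the picture (400x640x3 uint8, blue, green, red); there is no depth.
- vision.camera_params(name): a dict with "mtx" (3x3 intrinsics, pixels), "rvec" (rotation vector, rad) and "tvec" (3), from world to camera coordinates, as OpenCV has them. Camera axes: x right, y down, z forward; pixel columns grow to the right and rows downward; lengths in m; the calibration is good to about 2 mm. The wrist camera is an equidistant fisheye: a pixel r from the principal point sees the ray r / f radians off the axis. A picture is of the moment at which its call begins: read the wrist's pose just before it. camera_params takes no time and is no camera call; for the wrist camera it gives the pose at the moment of the call.
- hand_in(): hands the job in; it is judged then, once.
The state is a dict: "time_s": time; "q": joint angles; "joint_vel": joint speeds; "tau": joint torques, N m; "tcp_pos": TCP position; "orientation": TCP orientation; "force": force on the tool from outside, world axes, zero at the start; "moment": the same for the moment, N m; "finger_gap": opening from 0.0 (shut) to 1.0 (fully open); "finger_force": force on a finger pad.
Only numpy, scipy, OpenCV 4.12 (cv2) and the standard library are available. Lean on these libraries where they do the work, as an engineer would, in place of code of your own. Each camera call takes 0.05 s, during which the arm holds its last target. There are 200 camera calls.

## Working session

There is one attempt and no reset: what is moved stays moved. The work goes in short steps, Python scripts to look and compute and a shell command to move; the robot and the scene stay as the last step left them, time stands still between calls to the robot, and variables do not carry over. Pictures are saved under pics/ and viewed, at most 10 in all, crops included, and the job is handed in when it is done.

```bash
mkdir -p pics; python3 - <<'E'
from workcell import ctrl, vision
import cv2
for n in("scene","top"):
    cv2.imwrite(f"pics/{n}0.png",vision.read_camera(n)); p=vision.camera_params(n)
    R=cv2.Rodrigues(p["rvec"])[0]; print(n,p["mtx"].tolist(),(-R.T@p["tvec"].ravel()).round(3),R.round(2).tolist())
s=ctrl.get_state(); print(s)
E
```

```text
scene [[498.72449027717295, 0.0, 317.6052381755182], [0.0, 498.72449027717295, 196.9883289092012], [0.0, 0.0, 1.0]] [ 1.305 -0.451  0.834] [[0.45, 0.89, 0.02], [0.59, -0.28, -0.76], [-0.67, 0.35, -0.65]]
top [[361.67635664657047, 0.0, 312.4567704464318], [0.0, 361.67635664657047, 200.71773294863124], [0.0, 0.0, 1.0]] [ 0.466 -0.026  0.958] [[-0.02, -1.0, -0.01], [-1.0, 0.02, -0.03], [0.03, 0.01, -1.0]]
{'time_s': 0.1, 'q': array([ 1.15899033e+00,  4.23725986e-01,  1.63059114e+00, -4.03542090e-06,
        1.08860521e+00, -1.89917297e-02]), 'joint_vel': array([-0.00106566, -0.00115358, -0.00341561, -0.00218366,  0.00131307,
       -0.00021994]), 'tau': array([ 1.15536503e-03, -5.45619249e+01, -2.74323481e+01,  6.45902054e-02,
        1.87641842e-02, -1.40732413e-05]), 'tcp_pos': array([0.23902955, 0.57698154, 0.24101223]), 'orientation': array([-1.40354917e-04,  1.95145845e-01,  9.80774009e-01, -6.49856869e-04]), 'force': array([-0.58920839, -0.20504129,  0.34091465]), 'moment': array([-0.02918767, -0.01104178,  0.03892664]), 'finger_force': 0.0, 'finger_gap': 1.0023443385759598}
```

View pics/top0.png

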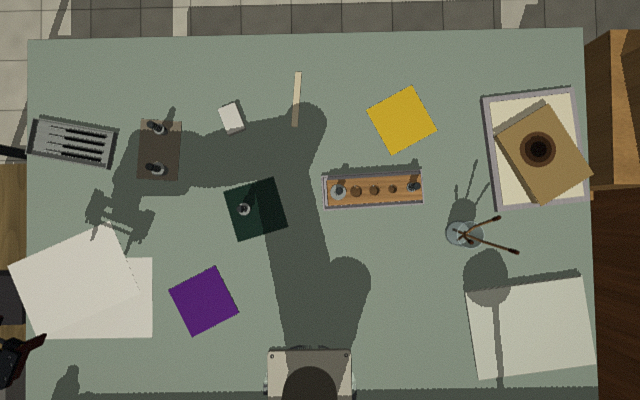

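View pics/scene0.png

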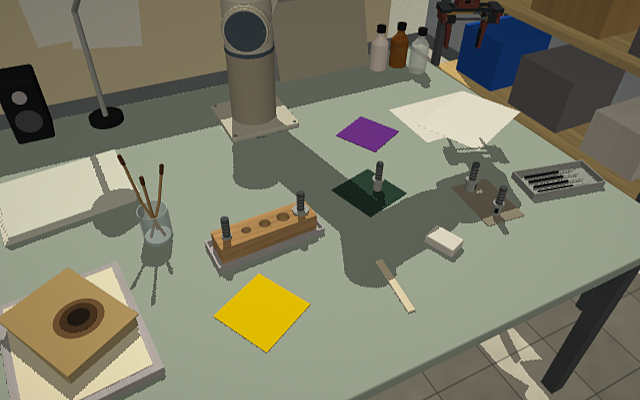

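The top view shows the dark green mat at (256,209) with a punch whose shank top is at about (243,209). The tray is centred near (373,187), with filled end holes at (338,191) and (415,186). The grey board at (160,150) carries two punches, at (157,127) and (153,168). The yellow and purple squares are decoys. Only the punch on the green mat fits the description, so I'll confirm it and its size in one enlarged crop.

```bash
python3 - <<'E'
import cv2, numpy as np
t=cv2.imread("pics/top0.png"); s=cv2.imread("pics/scene0.png")
def c(i,x,y,w,h,W,H): return cv2.resize(i[y:y+h,x:x+w],(W,H),interpolation=cv2.INTER_CUBIC)
a=np.hstack([c(t,215,170,80,60,400,300),c(s,350,150,60,45,400,300)])
b=np.hstack([c(t,318,160,112,56,400,200),c(s,450,155,80,60,400,200)])
g=np.vstack([a,b]); g=np.clip(g.astype(float)*1.7,0,255).astype(np.uint8)
cv2.imwrite("pics/crop1.png",g)
E
cat > h.py <<'E'
import numpy as np, cv2
from workcell import ctrl, vision
def ray(n,uv,p=None):
    p=p or vision.camera_params(n); K=np.array(p["mtx"]); R=cv2.Rodrigues(np.array(p["rvec"]))[0]
    o=-R.T@np.array(p["tvec"]).ravel(); d=np.array([(uv[0]-K[0,2])/K[0,0],(uv[1]-K[1,2])/K[1,1],1.])
    if n=="wrist":
        r=np.hypot(d[0],d[1]); k=np.sin(r)/r if r>1e-9 else 1; d=np.array([d[0]*k,d[1]*k,np.cos(r)])
    return o,R.T@d
def onz(n,uv,z,p=None):
    o,d=ray(n,uv,p); return o+d*(z-o[2])/d[2]
def proj(n,X,p=None):
    p=p or vision.camera_params(n); K=np.array(p["mtx"]); R=cv2.Rodrigues(np.array(p["rvec"]))[0]
    c=R@np.array(X)+np.array(p["tvec"]).ravel()
    if n=="wrist":
        a=np.hypot(c[0],c[1]); th=np.arctan2(a,c[2]); return K[:2,2]+K[0,0]*th*c[:2]/a
    return K[:2,2]+K[0,0]*c[:2]/c[2]
E
python3 - <<'E'
from h import *
print("punch top",onz("top",(243,209),.089)); print("scene",onz("scene",(379,165),.089))
t=cv2.imread("pics/top0.png");hsv=cv2.cvtColor(t,cv2.COLOR_BGR2HSV)
m=cv2.inRange(hsv,(8,90,60),(22,255,255)); m[:160]=0;m[215:]=0;m[:,:318]=0;m[:,430:]=0
x=np.argwhere(m)[:,::-1].astype(np.float32); r=cv2.minAreaRect(x); b=cv2.boxPoints(r); print(r)
for q in b: print(q,onz("top",q,.05).round(4))
print("ctr",onz("top",r[0],.05))
for q in ((322,175),(421,167),(424,200),(326,208)): print(onz("top",q,.016))
for q in ((224,190),(274,178),(288,228),(238,241)): print("mat",onz("top",q,.003))
E
```

```text
punch top [0.47643399 0.14957276 0.089     ]
scene [0.48823173 0.14970795 0.089     ]
((373.8695068359375, 189.54205322265625), (25.676334381103516, 94.2574234008789), 86.18592071533203)
[325.9912  179.86728] [ 0.5463 -0.0526  0.05  ]
[420.03986 173.59735] [ 0.5575 -0.2889  0.05  ]
[421.7478  199.21683] [ 0.4931 -0.2914  0.05  ]
[327.69916 205.48676] [ 0.4818 -0.0556  0.05  ]
ctr [ 0.51966068 -0.17223168  0.05      ]
[ 0.5622579  -0.04341982  0.016     ]
[ 0.57816073 -0.30170746  0.016     ]
[ 0.49200123 -0.30709056  0.016     ]
[ 0.47592817 -0.05217441  0.016     ]
mat [0.5287599  0.21676186 0.003     ]
mat [0.55808253 0.08363214 0.003     ]
mat [0.42518961 0.04866489 0.003     ]
mat [0.39333484 0.18118942 0.003     ]
```

View pics/crop1.png

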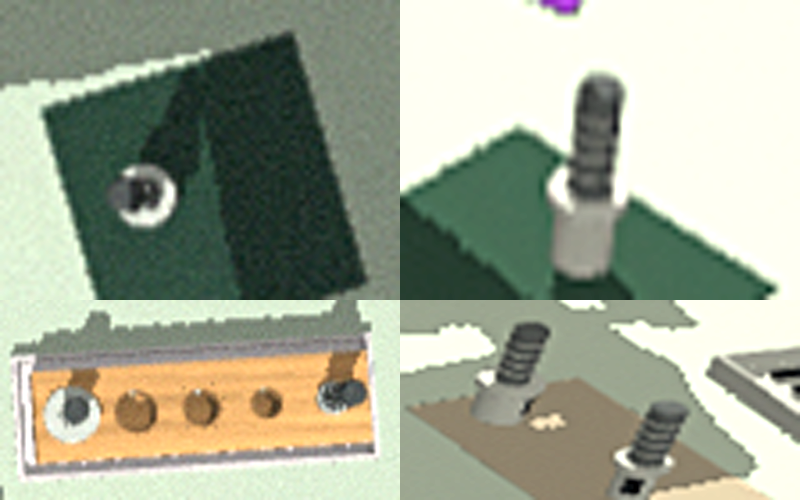

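The crop confirms the target: the only punch on the dark green mat, with its collar at about (244,209) in the top view. The collar/shank and tube/shank ratios of roughly 1.7 and 1.3 suggest punch24. The block appears in wood colour, with five positions in a row and the biggest to the left (+y). I'll go above the punch and check from the wrist camera.

```bash
python3 - <<'E'
from h import *
print(onz("top",(244,209),.039), onz("top",(240,208.5),.089)); s=(350+600/6.67-60,150+100/6.67)
print(onz("scene",(350+200/6.67,150+83/6.67),.089), onz("scene",(350+188/6.67,150+188/6.67),.039))
E
python3 -m jog '{"xyz":[[20,-40,0],[45,-80,0],[70,-120,0],[95,-160,0],[120,-200,0],[145,-240,0],[165,-280,-5],[185,-320,-10],[205,-360,-15],[226,-400,-20]],"roll":[-0.113,-0.226,-0.339,-0.452,-0.565,-0.678,-0.791,-0.904,-1.017,-1.131],"jaw":[-1,-1,-1,-1,-1,-1,-1,-1,-1,-1]}'
```

```text
[0.47699548 0.1571171  0.039     ] [0.47777073 0.15679152 0.089     ]
[0.48016932 0.15769981 0.089     ] [0.480827   0.15776533 0.039     ]
time_s: 0.93
tcp_pos: [0.4454, 0.2144, 0.2262]
orientation: [-0.0, 0.692, 0.722, 0.0]
force: [0.7, 0.4, 0.6]
finger_gap: 1.001
finger_force: 0.0
```

```bash
python3 -m jog '{"xyz":[[14,-20,-20],[14,-20,-40],[14,-20,-50],[14,-20,-50]],"roll":[0,0,0,0],"jaw":[-1,-1,-1,-1]}'
python3 - <<'E'
from h import *
p=vision.camera_params("wrist"); i=vision.read_camera("wrist"); cv2.imwrite("pics/w1.png",i)
np.save("w1.npy",p,allow_pickle=True); print(ctrl.get_state()["tcp_pos"],p["mtx"])
for z in(.039,.089): print(proj("wrist",(.4785,.157,z),p))
E
```

```text
time_s: 1.27
tcp_pos: [0.4575, 0.1955, 0.1742]
orientation: [-0.001, 0.691, 0.723, -0.002]
force: [-0.3, 0.3, 0.3]
finger_gap: 1.0
finger_force: 0.0
[0.45802558 0.19626504 0.17540776] [[309.70691629   0.         317.00804516]
 [  0.         309.70691629 204.64747211]
 [  0.           0.           1.        ]]
[335.14645693 239.57861499]
[338.23744959 262.16901374]
```

View pics/w1.png

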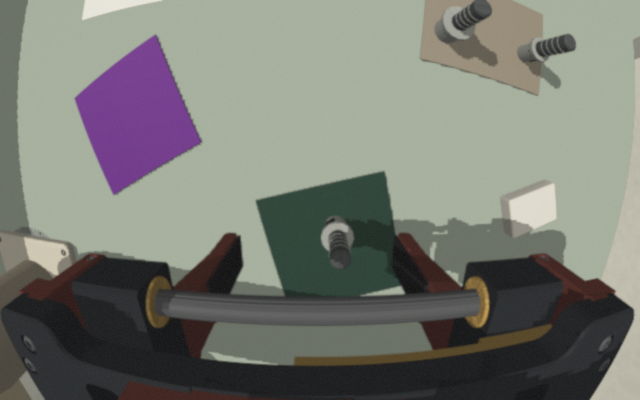

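The wrist view shows the punch with its collar at about (337,237) and shank top at (340,260), close to the predicted (335,240) and (338,262). I'll measure the collar's width and centre from a mask.

```bash
python3 - <<'E'
from h import *
p=np.load("w1.npy",allow_pickle=True).item(); i=cv2.imread("pics/w1.png"); g=cv2.cvtColor(i,cv2.COLOR_BGR2GRAY)
m=(g>105).astype(np.uint8); m[:,:300]=0;m[:,375:]=0;m[:200]=0;m[270:]=0
n,l,st,c=cv2.connectedComponentsWithStats(m)
for k in range(1,n):
  if st[k][4]>30:
    print(st[k],c[k]); x,y,w,h,_=st[k]
    L=onz("wrist",(x-.5,236),.039,p);R=onz("wrist",(x+w-.5,236),.039,p); print("width",np.linalg.norm(L-R),(L+R)/2)
pts=cv2.convexHull(np.argwhere(m)[:,::-1].astype(np.int32))[:,0]
q=np.array([onz("wrist",a,.037,p)[:2] for a in pts]); print("circle",cv2.minEnclosingCircle(q.astype(np.float32)))
print("shank top",onz("wrist",(340,260),.089,p))
# board punches: collar extents for comparison
print(i[236,320:360,1].tolist())
E
```

```text
[321 222  31  29 386] [333.54145078 232.67098446]
width 0.029956022158528352 [0.47912316 0.1607215  0.039     ]
circle ((0.4791302978992462, 0.15917879343032837), 0.016118302941322327)
shank top [0.47979619 0.15902732 0.089     ]
[97, 141, 159, 165, 165, 166, 167, 160, 137, 108, 99, 96, 86, 79, 74, 69, 64, 60, 59, 65, 67, 64, 61, 60, 64, 79, 92, 105, 110, 109, 111, 109, 102, 84, 61, 52, 49, 49, 49, 49]
```

Collar diameter is about 32.2 mm, so this is punch24 and its hole is the middle one. The punch axis is at about (0.4795, 0.159). I'll move over it and descend.

```bash
python3 -m jog '{"xyz":[[10,-18,0],[21,-37,0],[21,-37,0],[21,-37,-30],[21,-37,-60],[21,-37,-60],[21,-37,-60]],"roll":[0,0,0,0,0,0,0],"jaw":[-1,-1,-1,-1,-1,-1,-1]}'
python3 - <<'E'
from h import *
p=vision.camera_params("wrist"); i=vision.read_camera("wrist"); s=ctrl.get_state(); print(s["tcp_pos"],s["orientation"])
for z in (.039,.089): print(proj("wrist",(.4795,.159,z),p), proj("wrist",(*s["tcp_pos"][:2],z),p))
c=i[180:360,240:420]; cv2.imwrite("pics/w2.png",cv2.resize(c,None,fx=3.3,fy=3.3))
E
```

```text
time_s: 1.9
tcp_pos: [0.4789, 0.1601, 0.1162]
orientation: [-0.001, 0.69, 0.724, -0.001]
force: [-0.3, -0.0, 0.0]
finger_gap: 0.998
finger_force: 0.0
[0.48001153 0.16028102 0.11725157] [-6.89783355e-05  6.89868107e-01  7.23935073e-01 -2.95216137e-05]
[314.92625452 220.88441419] [315.68890365 219.29370995]
[314.21886545 247.08921918] [315.17490404 245.15842953]
```

View pics/w2.png

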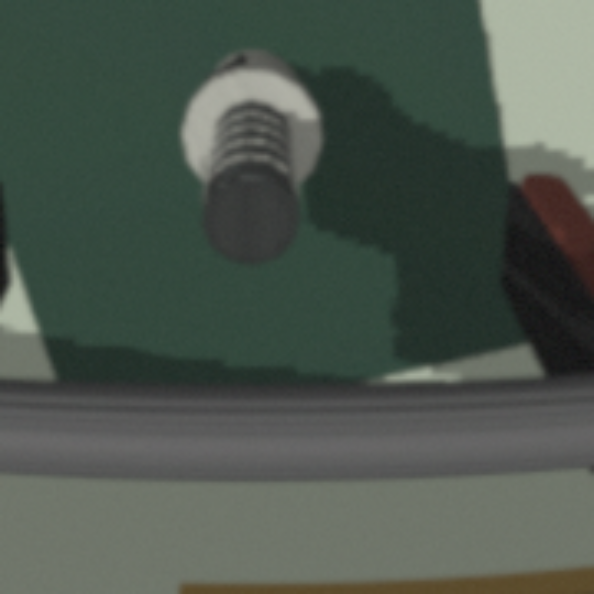

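The shank top disc is at (315.8,245.8) against a TCP projection of (315.2,245.2), so it is centred. I'll descend and grip.

```bash
python3 -m jog '{"xyz":[[0,0,-25],[0,0,-53],[0,0,-53],[0,0,-53],[0,0,-53],[0,0,-53],[0,0,-53],[0,0,-53],[0,0,-53],[0,0,-53]],"roll":[0,0,0,0,0,0,0,0,0,0],"jaw":[-1,-1,-1,1,1,1,1,1,1,1]}' 35
python3 -m jog '{"xyz":[[0,0,0],[0,0,0],[0,0,0],[0,0,0]],"roll":[0,0,0,0],"jaw":[1,1,1,1]}' 35
```

```text
time_s: 2.78
tcp_pos: [0.4802, 0.1594, 0.0638]
orientation: [0.0, 0.69, 0.724, 0.0]
force: [-0.1, 0.9, -0.4]
finger_gap: 0.509
finger_force: 0.0
time_s: 3.12
tcp_pos: [0.4799, 0.1593, 0.0633]
orientation: [-0.0, 0.69, 0.724, -0.0]
force: [-0.3, -0.2, -1.2]
finger_gap: 0.202
finger_force: 1.0
```

```bash
python3 -m jog '{"xyz":[[0,0,0],[0,0,0],[0,0,0],[0,0,20],[0,0,50],[0,0,90],[0,0,122],[0,0,122],[0,0,122]],"roll":[0,0,0,0,0,0,0,0,0],"jaw":[1,1,1,1,1,1,1,1,1]}' 35
python3 - <<'E'
from h import *
t=vision.read_camera("top"); cv2.imwrite("pics/top1.png",t); s=ctrl.get_state(); print(s["tcp_pos"],s["force"],s["finger_gap"],s["finger_force"])
p=vision.camera_params("wrist");i=vision.read_camera("wrist"); cv2.imwrite("pics/w3.png",i); np.save("w3.npy",p,allow_pickle=True)
# holes: dark blobs inside wood, block corners
o=t[160:215,318:430]; cv2.imwrite("pics/c2.png",np.vstack([cv2.resize(o,(784,385),interpolation=cv2.INTER_CUBIC)]))
E
```

```text
time_s: 3.87
tcp_pos: [0.481, 0.1596, 0.1869]
orientation: [0.001, 0.69, 0.724, 0.002]
force: [-0.0, -0.8, -1.9]
finger_gap: 0.199
finger_force: 35.0
[0.47979104 0.15927615 0.18526926] [ 0.17168938 -0.03045242 -1.70494508] 0.19904858338311193 34.99835560563952
```

View pics/c2.png

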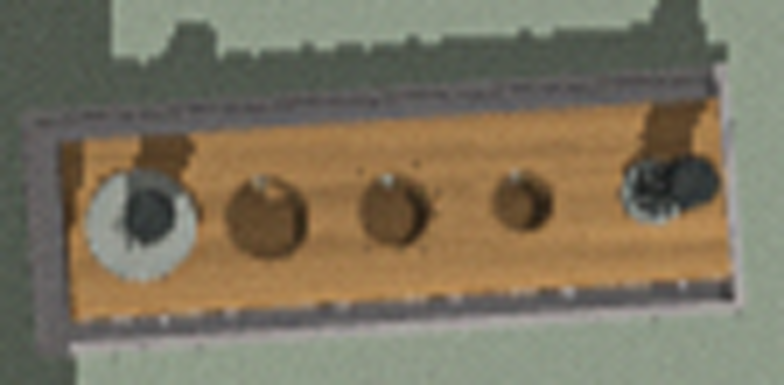

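It's held: the weight reads about -1.8 N and the gap suits an 18 mm shank. The crop shows the 24 mm hole at (394,211), which is top pixel (373.9,189.7). That agrees with the wood's centre, so the hole is near (0.520,-0.172). I'll go near it with the wrist camera to refine.

```bash
python3 -m jog '{"xyz":[[4,-30,5],[8,-65,5],[12,-100,5],[16,-135,5],[20,-170,5],[24,-205,5],[28,-240,5],[32,-275,5],[36,-315,0],[39,-355,0]],"roll":[0,0,0,0,0,0,0,0,0,0],"jaw":[1,1,1,1,1,1,1,1,1,1]}'
python3 -m jog '{"xyz":[[0,0,0],[0,0,0]],"roll":[0,0],"jaw":[1,1]}'
cat > look.py <<'E'
from h import *; import sys
p=vision.camera_params("wrist");i=vision.read_camera("wrist"); s=ctrl.get_state(); print(s["tcp_pos"],s["orientation"],s["force"])
n=sys.argv[1]; cv2.imwrite(f"pics/{n}.png",i); np.save(f"{n}.npy",p,allow_pickle=True)
print("cam",ray("wrist",(0,0),p)[0]); u=proj("wrist",(.5197,-.1722,.05),p); print("hole exp",u)
t=s["tcp_pos"]; print("tip exp",proj("wrist",(t[0],t[1],t[2]-.061),p))
x,y=int(u[0])-80,max(0,int(u[1])-80); cv2.imwrite(f"pics/{n}c.png",cv2.resize(i[y:y+160,x:x+160],None,fx=3.5,fy=3.5,interpolation=cv2.INTER_CUBIC)); print("crop",x,y)
E
python3 look.py w4
```

```text
time_s: 4.8
tcp_pos: [0.5174, -0.1968, 0.1823]
orientation: [-0.002, 0.69, 0.724, -0.001]
force: [0.5, 0.1, -1.0]
finger_gap: 0.199
finger_force: 35.0
time_s: 4.97
tcp_pos: [0.5177, -0.1971, 0.1829]
orientation: [-0.002, 0.692, 0.722, -0.001]
force: [-0.8, 1.0, -1.8]
finger_gap: 0.197
finger_force: 35.0
[ 0.51759652 -0.19566918  0.1831491 ] [-2.05359076e-03  6.91053109e-01  7.22800755e-01 -6.71693957e-04] [-0.07746539 -0.14120903 -2.31367678]
cam [ 0.51725137 -0.12565292  0.3264611 ]
hole exp [318.37631683 174.58844009]
tip exp [313.98892872 225.03536382]
crop 238 94
```

View pics/w4c.png

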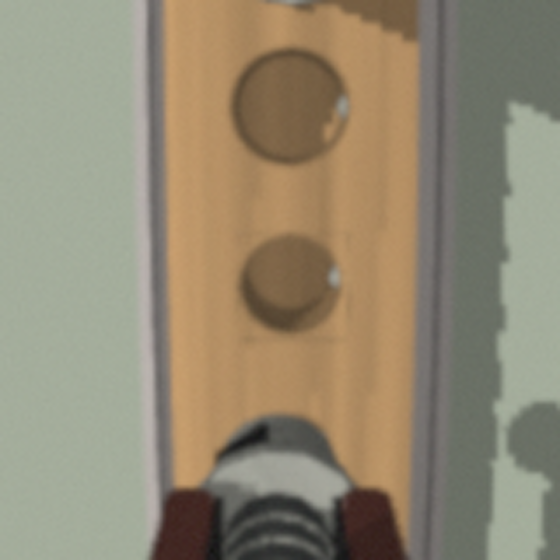

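The crop shows the 24 mm hole mouth at (291,283), i.e. pixel (320.8,174.5), with its ball on the right (+x). The held punch's tip edge is at the bottom around (278,415). I'll measure the hole and tip in the same picture.

```bash
cat > meas.py <<'E'
from h import *
def hole(n,exp,ztcp=None):
    p=np.load(f"{n}.npy",allow_pickle=True).item(); i=cv2.imread(f"pics/{n}.png"); h=cv2.GaussianBlur(i,(3,3),0)[:,:,2]
    x,y=int(exp[0])-24,int(exp[1])-24; c=h[y:y+48,x:x+48]
    th,m=cv2.threshold(c,0,255,cv2.THRESH_BINARY_INV+cv2.THRESH_OTSU)
    k,l,st,ce=cv2.connectedComponentsWithStats(m); b=max(range(1,k),key=lambda j:st[j][4])
    hull=cv2.convexHull(np.argwhere(l==b)[:,::-1].astype(np.int32)); e=cv2.fitEllipse(hull); uv=np.array(e[0])+(x,y)
    print("th",th,"ell",e,"uv",uv); X=onz("wrist",uv,.05,p); print("hole",X.round(4)); return p,i,X
if __name__=="__main__":
    p,i,X=hole("w4",(320.8,174.5))
    g=cv2.cvtColor(i,cv2.COLOR_BGR2GRAY)
    for r in (212,214,216,218,220,222,226): print(r,g[r,296:342].tolist())
    t=np.array([.5177,-.1960,.183])
    for d in ((0,.0115),(-.0115,0),(.0115,0)): print("tip",proj("wrist",(t[0]+d[0],t[1]+d[1],t[2]-.061),p))
    for d in ((0,.016),(-.016,0),(.016,0)): print("collar",proj("wrist",(t[0]+d[0],t[1]+d[1],t[2]-.025),p))
E
python3 meas.py
```

```text
th 146.0 ell ((24.18855094909668, 24.819604873657227), (28.209909439086914, 29.2192440032959), 54.987117767333984) uv [320.18855095 174.81960487]
hole [ 0.5213 -0.1723  0.05  ]
212 [154, 152, 147, 150, 149, 150, 151, 149, 148, 147, 145, 145, 149, 150, 147, 140, 133, 129, 126, 121, 120, 118, 117, 116, 119, 118, 121, 122, 125, 131, 138, 146, 147, 146, 141, 144, 144, 150, 151, 153, 149, 148, 146, 142, 142, 142]
214 [154, 151, 148, 149, 148, 148, 151, 149, 150, 148, 144, 137, 131, 126, 113, 102, 89, 84, 87, 93, 91, 89, 89, 86, 88, 85, 86, 84, 87, 92, 104, 116, 130, 136, 140, 142, 145, 150, 153, 154, 150, 147, 145, 143, 143, 142]
216 [153, 150, 148, 147, 149, 150, 150, 150, 145, 133, 125, 112, 101, 84, 65, 49, 37, 38, 54, 77, 82, 82, 81, 84, 84, 83, 83, 79, 79, 78, 78, 83, 92, 108, 124, 137, 146, 151, 152, 153, 150, 148, 145, 144, 143, 141]
218 [156, 152, 149, 147, 150, 148, 146, 136, 122, 106, 88, 69, 52, 37, 31, 25, 26, 37, 54, 79, 87, 88, 86, 85, 85, 85, 83, 81, 79, 79, 77, 79, 76, 84, 101, 121, 140, 146, 153, 152, 151, 148, 144, 144, 142, 142]
220 [154, 151, 148, 148, 147, 138, 122, 94, 67, 49, 31, 28, 33, 37, 40, 50, 58, 64, 70, 80, 84, 85, 83, 79, 79, 81, 81, 81, 79, 78, 79, 78, 78, 77, 77, 92, 123, 141, 151, 152, 151, 148, 144, 141, 142, 142]
222 [154, 153, 145, 132, 115, 90, 63, 44, 42, 50, 59, 72, 84, 91, 96, 101, 106, 109, 104, 103, 102, 100, 100, 99, 99, 98, 95, 94, 92, 86, 83, 81, 78, 75, 74, 79, 96, 128, 148, 153, 150, 148, 145, 142, 140, 142]
226 [155, 151, 140, 111, 103, 112, 121, 129, 141, 148, 154, 159, 162, 162, 159, 158, 158, 158, 160, 161, 159, 162, 161, 161, 161, 161, 162, 163, 165, 164, 163, 157, 150, 137, 116, 100, 88, 88, 103, 127, 142, 145, 143, 142, 141, 142]
tip [314.80630708 209.59892128]
tip [297.66565804 224.69853611]
tip [330.57328671 226.10272234]
collar [314.51713558 219.45253558]
collar [286.268998 244.037429]
collar [340.5251237  246.33608282]
```

Hole at (0.5213,-0.1723). The tip reads about 2 mm from the TCP axis, which suggests a slight tilt or a camera angle error. Lowering the tip beside the hole, just above the wood, lets me compare both at the same height.

```bash
python3 -m jog '{"xyz":[[1,-1,-20],[1,-1,-40],[1,-1,-55],[1,-1,-62],[1,-1,-62],[1,-1,-62]],"roll":[0,0,0,0,0,0],"jaw":[1,1,1,1,1,1]}'
python3 look.py w5
```

```text
time_s: 5.52
tcp_pos: [0.5198, -0.1955, 0.123]
orientation: [-0.001, 0.69, 0.724, -0.0]
force: [-0.2, -0.2, -1.0]
finger_gap: 0.196
finger_force: 35.0
[ 0.52033078 -0.19595916  0.12369331] [2.49870600e-05 6.89917694e-01 7.23887818e-01 3.76132487e-05] [ 0.90928795 -0.17193259 -2.66550198]
cam [ 0.51864133 -0.12399156  0.26648726]
hole exp [315.39666337 190.38547715]
tip exp [314.58376293 227.66396505]
crop 235 110
```

View pics/w5c.png

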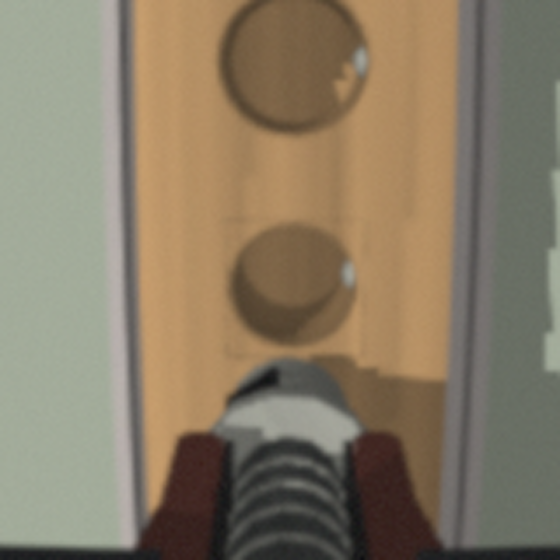

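The picture shows the hole at crop (293,284) and the tip's front arc at (288,358), at nearly the same height. Now for the shift between them.

```bash
cat > m2.py <<'E'
from meas import *
p,i,X=hole("w5",(318.5,190.9))
g=cv2.cvtColor(i,cv2.COLOR_BGR2GRAY)
P=[]
for r in (213,214,215,216,217,218):
    s=g[r,290:345].astype(float)
    d=(s<s.max()*0+112); j=np.where(d)[0]; print(r,290+j.min(),290+j.max(), s[:12].mean().round()); print(s.astype(int).tolist())
E
python3 m2.py
```

```text
th 141.0 ell ((23.890714645385742, 25.16922378540039), (34.690467834472656, 36.553741455078125), 64.87971496582031) uv [317.89071465 191.16922379]
hole [ 0.5215 -0.1727  0.05  ]
213 312 335 146.0
[148, 148, 146, 149, 150, 149, 148, 147, 146, 144, 142, 141, 141, 141, 141, 144, 144, 140, 138, 134, 127, 117, 110, 102, 101, 96, 97, 94, 94, 94, 94, 98, 99, 95, 88, 87, 87, 90, 90, 89, 90, 92, 93, 93, 100, 105, 119, 139, 146, 144, 144, 143, 142, 140, 140]
214 310 336 147.0
[147, 148, 147, 148, 149, 149, 148, 149, 146, 144, 144, 141, 143, 145, 146, 145, 142, 135, 127, 123, 111, 99, 89, 83, 86, 91, 92, 91, 89, 89, 88, 88, 86, 83, 82, 82, 85, 87, 89, 90, 90, 91, 92, 94, 95, 98, 111, 129, 137, 136, 134, 133, 132, 135, 138]
215 309 342 147.0
[147, 147, 147, 148, 149, 148, 149, 146, 148, 145, 143, 144, 145, 148, 146, 145, 136, 124, 114, 105, 90, 74, 58, 54, 68, 82, 87, 87, 87, 87, 85, 83, 82, 82, 78, 79, 81, 83, 86, 90, 91, 93, 92, 94, 97, 99, 102, 109, 111, 110, 110, 107, 111, 125, 132]
216 308 342 147.0
[149, 147, 147, 149, 150, 151, 147, 149, 145, 145, 144, 144, 145, 147, 144, 135, 123, 113, 99, 84, 65, 46, 35, 38, 53, 75, 81, 82, 83, 85, 81, 82, 82, 80, 80, 77, 77, 79, 82, 86, 91, 92, 91, 94, 96, 98, 98, 101, 100, 96, 96, 95, 102, 118, 125]
217 306 344 147.0
[147, 149, 147, 148, 150, 149, 148, 148, 147, 144, 143, 144, 146, 142, 135, 123, 108, 94, 78, 61, 40, 29, 29, 33, 55, 76, 83, 82, 82, 83, 83, 83, 81, 80, 77, 78, 76, 78, 77, 81, 86, 90, 93, 93, 95, 98, 100, 99, 97, 97, 95, 95, 97, 108, 110]
218 305 344 147.0
[147, 148, 147, 149, 148, 149, 149, 146, 147, 145, 144, 142, 141, 133, 121, 104, 86, 69, 52, 35, 24, 21, 26, 31, 53, 81, 87, 86, 85, 87, 87, 83, 82, 82, 79, 77, 78, 76, 76, 79, 82, 88, 92, 95, 97, 97, 99, 99, 98, 97, 96, 94, 94, 94, 95]
```

```bash
python3 - <<'E'
from h import *
p=np.load("w5.npy",allow_pickle=True).item()
f=onz("wrist",(318.2,212.3),.0625,p); u=onz("wrist",(318.2,202.3),.0625,p); d=(u-f)/np.linalg.norm(u-f)
tip=f-d*.012; H=onz("wrist",(318.2,191.0),.05,p); print(d,"tip",tip,"hole",H,"shift mm",(H-tip)*1e3)
print(proj("wrist",(.5203,-.196,.1235),p))
E
```

```text
[-0.04978992  0.99875971  0.        ] tip [ 0.522892   -0.19670823  0.0625    ] hole [ 0.52172684 -0.17255239  0.05      ] shift mm [ -1.16515866  24.155836   -12.5       ]
[313.57594532 267.00740429]
```

```bash
python3 -m jog '{"xyz":[[0,12,0],[-1,24,0],[-1,24,-4],[-1,24,-8],[-1,24,-10],[-1,24,-11],[-1,24,-12],[-1,24,-13]],"roll":[0,0,0,0,0,0,0,0],"jaw":[1,1,1,1,1,1,1,1]}'
python3 -m jog '{"xyz":[[0,0,-0.5],[0,0,-1],[0,0,-1]],"roll":[0,0,0],"jaw":[1,1,1]}'
```

```text
time_s: 6.23
tcp_pos: [0.5191, -0.173, 0.1102]
orientation: [0.0, 0.69, 0.723, -0.0]
force: [-0.6, 0.6, -2.4]
finger_gap: 0.197
finger_force: 35.0
time_s: 6.48
tcp_pos: [0.519, -0.1728, 0.1093]
orientation: [-0.0, 0.69, 0.723, -0.0]
force: [0.1, -0.1, -1.4]
finger_gap: 0.202
finger_force: 35.0
```

```bash
python3 -m jog '{"xyz":[[0,0,-0.7],[0,0,-1.4],[0,0,-1.4]],"roll":[0,0,0],"jaw":[1,1,1]}'
python3 -m jog '{"xyz":[[0,0,-0.7],[0,0,-1.4],[0,0,-1.4]],"roll":[0,0,0],"jaw":[1,1,1]}'
```

```text
time_s: 6.73
tcp_pos: [0.519, -0.1727, 0.1079]
orientation: [-0.0, 0.69, 0.724, -0.0]
force: [0.4, 0.1, -2.0]
finger_gap: 0.198
finger_force: 35.0
time_s: 6.98
tcp_pos: [0.519, -0.1726, 0.1064]
orientation: [-0.0, 0.69, 0.724, -0.0]
force: [-0.2, 1.2, -2.1]
finger_gap: 0.196
finger_force: 35.0
```

The tip is about 4 mm below the block's top with no force, so it is in the hole. I'll continue gently.

```bash
python3 -m jog '{"xyz":[[0,0,-1],[0,0,-2],[0,0,-3],[0,0,-3]],"roll":[0,0,0,0],"jaw":[1,1,1,1]}'
python3 -m jog '{"xyz":[[0,0,-1],[0,0,-2],[0,0,-3],[0,0,-3]],"roll":[0,0,0,0],"jaw":[1,1,1,1]}'
python3 -m jog '{"xyz":[[0,0,-1],[0,0,-2],[0,0,-2]],"roll":[0,0,0],"jaw":[1,1,1]}'
```

```text
time_s: 7.32
tcp_pos: [0.5189, -0.1726, 0.1033]
orientation: [-0.0, 0.69, 0.724, -0.0]
force: [-0.3, -0.8, -1.8]
finger_gap: 0.199
finger_force: 35.0
time_s: 7.65
tcp_pos: [0.5189, -0.1726, 0.1004]
orientation: [-0.0, 0.69, 0.724, -0.0]
force: [-0.5, -0.9, -2.3]
finger_gap: 0.197
finger_force: 35.0
time_s: 7.9
tcp_pos: [0.5189, -0.1726, 0.0984]
orientation: [-0.0, 0.69, 0.724, -0.0]
force: [0.1, -0.4, -2.8]
finger_gap: 0.2
finger_force: 35.0
```

```bash
for k in 1 2 3; do python3 -m jog '{"xyz":[[0,0,-0.7],[0,0,-1.5],[0,0,-1.5]],"roll":[0,0,0],"jaw":[1,1,1]}' | egrep 'tcp|force:|gap'; done
```

```text
tcp_pos: [0.5189, -0.1726, 0.0969]
force: [0.1, 0.3, -1.8]
finger_gap: 0.196
finger_force: 35.0
tcp_pos: [0.5189, -0.1726, 0.0954]
force: [0.1, 0.1, -2.2]
finger_gap: 0.201
finger_force: 35.0
tcp_pos: [0.5189, -0.1726, 0.0939]
force: [-0.3, -0.4, -2.5]
finger_gap: 0.202
finger_force: 35.0
```

```bash
for k in 1 2 3; do python3 -m jog '{"xyz":[[0,0,-0.7],[0,0,-1.5],[0,0,-1.5]],"roll":[0,0,0],"jaw":[1,1,1]}' | egrep 'tcp|force:|gap'; done; python3 look.py w6
```

```text
tcp_pos: [0.5189, -0.1726, 0.0924]
force: [-0.4, 0.5, -1.8]
finger_gap: 0.197
finger_force: 35.0
tcp_pos: [0.5189, -0.1726, 0.0908]
force: [-0.6, 0.2, -2.1]
finger_gap: 0.199
finger_force: 35.0
tcp_pos: [0.5189, -0.1726, 0.0894]
force: [-1.6, 0.1, -2.0]
finger_gap: 0.199
finger_force: 35.0
[ 0.51892958 -0.17261349  0.08938409] [-1.23071590e-04  6.90279602e-01  7.23542709e-01 -6.45362028e-05] [-1.1965907   0.3009355  -2.84814614]
cam [ 0.51767842 -0.10099786  0.2327789 ]
hole exp [314.74804409 237.42161632]
tip exp [313.82172412 226.69837818]
crop 234 157
```

View pics/w6c.png

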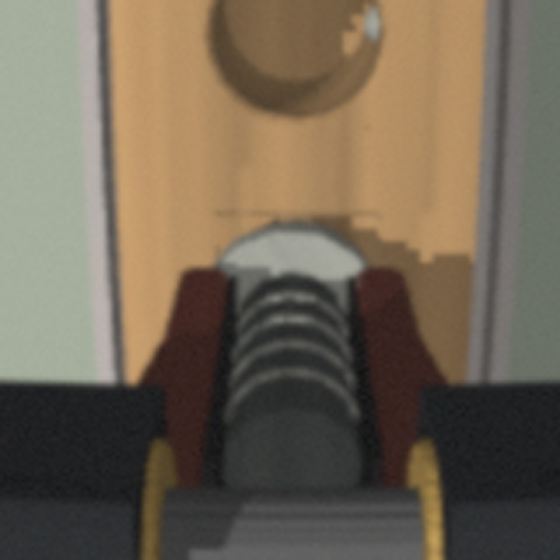

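The punch's tube is in the 24 mm hole, with the collar just above the wood at (290,250). I'll keep going down.

```bash
for k in 1 2 3; do python3 -m jog '{"xyz":[[0,0,-0.7],[0,0,-1.5],[0,0,-1.5]],"roll":[0,0,0],"jaw":[1,1,1]}' | egrep 'tcp|force:|gap'; done
```

```text
tcp_pos: [0.5189, -0.1726, 0.0879]
force: [-2.2, -0.2, -1.7]
finger_gap: 0.2
finger_force: 35.0
tcp_pos: [0.5189, -0.1726, 0.0864]
force: [-0.8, -0.5, -3.5]
finger_gap: 0.195
finger_force: 35.0
tcp_pos: [0.5189, -0.1726, 0.0849]
force: [-1.9, -0.0, -2.5]
finger_gap: 0.199
finger_force: 35.0
```

```bash
for k in 1 2 3; do python3 -m jog '{"xyz":[[0,0,-0.5],[0,0,-1],[0,0,-1]],"roll":[0,0,0],"jaw":[1,1,1]}' | egrep 'tcp|force:|gap'; done
```

```text
tcp_pos: [0.519, -0.1727, 0.084]
force: [-2.5, -0.4, -1.9]
finger_gap: 0.198
finger_force: 35.0
tcp_pos: [0.5189, -0.1726, 0.0829]
force: [-1.9, -0.6, -3.0]
finger_gap: 0.196
finger_force: 35.0
tcp_pos: [0.5189, -0.1726, 0.0819]
force: [-1.6, 0.0, -2.8]
finger_gap: 0.2
finger_force: 35.0
```

```bash
for k in 1 2 3; do python3 -m jog '{"xyz":[[0,0,-0.4],[0,0,-0.4],[0,0,-0.4]],"roll":[0,0,0],"jaw":[1,1,1]}' | egrep 'tcp|force:|gap'; done
```

```text
tcp_pos: [0.519, -0.1726, 0.0816]
force: [-2.5, -0.0, -1.6]
finger_gap: 0.2
finger_force: 35.0
tcp_pos: [0.519, -0.1726, 0.0813]
force: [-3.1, -0.5, -1.0]
finger_gap: 0.199
finger_force: 35.0
tcp_pos: [0.519, -0.1726, 0.0808]
force: [-2.3, -0.1, -1.5]
finger_gap: 0.197
finger_force: 35.0
```

```bash
for k in 1 2 3 4; do python3 -m jog '{"xyz":[[0,0,-0.4],[0,0,-0.4],[0,0,-0.4]],"roll":[0,0,0],"jaw":[1,1,1]}' | egrep 'tcp|^force:|gap'; done
```

```text
tcp_pos: [0.519, -0.1727, 0.0804]
force: [-3.9, 0.1, -1.4]
finger_gap: 0.196
tcp_pos: [0.5191, -0.1727, 0.0802]
force: [-3.4, 0.2, 0.2]
finger_gap: 0.196
tcp_pos: [0.5191, -0.1727, 0.0801]
force: [-4.5, 0.7, 5.5]
finger_gap: 0.197
tcp_pos: [0.5191, -0.1727, 0.08]
force: [-5.5, 0.5, 9.4]
finger_gap: 0.2
```

```bash
for k in 1 2; do python3 -m jog '{"xyz":[[0,0,-0.4],[0,0,-0.4],[0,0,-0.4]],"roll":[0,0,0],"jaw":[1,1,1]}' | egrep 'tcp|^force:|gap'; done
```

```text
tcp_pos: [0.5191, -0.1727, 0.0799]
force: [-6.5, 1.1, 12.3]
finger_gap: 0.2
tcp_pos: [0.5192, -0.1727, 0.0799]
force: [-7.7, 2.1, 17.4]
finger_gap: 0.201
```

It has hit a firm stop at the expected shoulder height (0.080). I'll relieve the push, release, and then tap the shank top with closed fingertips to check and seat it.

```bash
python3 -m jog '{"xyz":[[0,0,1],[0,0,1.4],[0,0,1.4],[0,0,1.4],[0,0,1.4],[0,0,1.4],[0,0,1.4],[0,0,1.4]],"roll":[0,0,0,0,0,0,0,0],"jaw":[1,1,0.4,0.2,-0.2,-0.2,-0.2,-0.2]}'
python3 -m jog '{"xyz":[[0,0,10],[0,0,30],[0,0,65],[0,0,65],[0,0,65],[0,0,65]],"roll":[0,0,0,0,0,0],"jaw":[-0.2,-0.2,-0.2,1,1,1]}' 
python3 look.py w7 >w7.txt; cat w7.txt
python3 - <<'E'
from h import *
w=cv2.imread("pics/w7.png"); p=np.load("w7.npy",allow_pickle=True).item()
for z in(.05,.056,.106): print(proj("wrist",(.5215,-.1725,z),p))
u=proj("wrist",(.5215,-.1725,.07),p); x,y=int(u[0])-60,int(u[1])-60
s=vision.read_camera("scene"); cv2.imwrite("pics/scene2.png",s); print("crop",x,y, proj("scene",(.5215,-.1725,.056)))
a=cv2.resize(w[y:y+120,x:x+120],(400,400),interpolation=cv2.INTER_CUBIC); b=cv2.resize(s[170:290,200:320],(400,400),interpolation=cv2.INTER_CUBIC)
cv2.imwrite("pics/f1.png",np.hstack([a,b]))
E
```

```text
time_s: 13.87
tcp_pos: [0.5193, -0.1727, 0.0798]
orientation: [0.0, 0.69, 0.724, 0.0]
force: [-0.2, 0.7, 0.4]
finger_gap: 0.593
finger_force: 0.0
time_s: 14.37
tcp_pos: [0.519, -0.1726, 0.1453]
orientation: [0.0, 0.69, 0.724, 0.0]
force: [-0.3, 0.0, 0.6]
finger_gap: 0.412
finger_force: 0.0
[ 0.51855485 -0.17248954  0.14459253] [-3.26165691e-04  6.90276451e-01  7.23545636e-01 -1.62868253e-04] [-0.45220829  0.12404875 -0.31288549]
cam [ 0.51764894 -0.1009781   0.28869424]
hole exp [314.94635367 212.05783148]
tip exp [313.05598812 226.08231453]
crop 234 132
[317.1642299  212.51560793]
[317.17841945 214.70921135]
[317.32851132 237.9458091 ]
crop 257 160 [264.80689606 221.11322744]
```

View pics/f1.png

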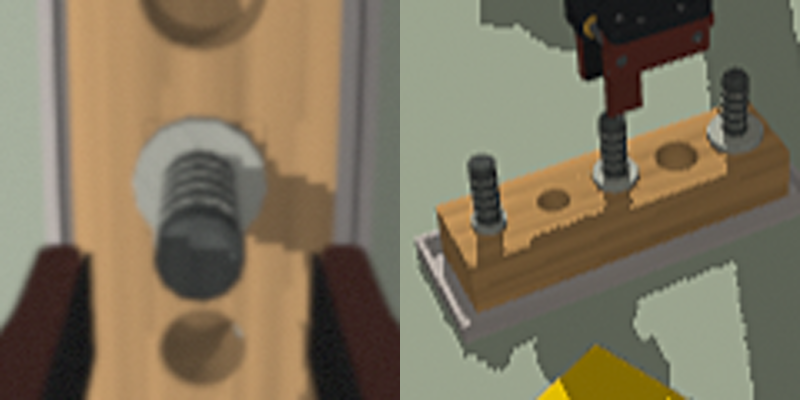

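The punch sits in the middle hole, collar down on the wood and standing like its neighbours. In the left crop the collar is at (200,182) and the shank top at (200,252). Next is one gentle press on the shank top with closed fingers, to make sure it is home.

```bash
python3 -m jog '{"xyz":[[2,0,0],[2,0,0],[2,0,0],[2,0,-8],[2,0,-14],[2,0,-16],[2,0,-17],[2,0,-17]],"roll":[0,0,0,0,0,0,0,0],"jaw":[1,1,1,1,1,1,1,1]}' 20
for k in 1 2 3; do python3 -m jog '{"xyz":[[0,0,-0.5],[0,0,-1],[0,0,-1]],"roll":[0,0,0],"jaw":[1,1,1]}'| egrep 'tcp|^force:|gap'; done
```

```text
time_s: 15.13
tcp_pos: [0.5207, -0.1725, 0.1273]
orientation: [-0.001, 0.69, 0.724, -0.0]
force: [-0.6, 0.1, -0.2]
finger_gap: 0.007
finger_force: 0.0
tcp_pos: [0.5211, -0.1727, 0.127]
force: [-1.1, 0.6, 0.1]
finger_gap: 0.004
tcp_pos: [0.521, -0.1727, 0.1259]
force: [-0.6, 0.7, 0.3]
finger_gap: 0.003
tcp_pos: [0.5212, -0.1727, 0.1252]
force: [-0.7, -0.2, 4.0]
finger_gap: 0.006
```

Contact is at a top height of 0.106, exactly home. I'll press slightly more, then withdraw.

```bash
for k in 1 2; do python3 -m jog '{"xyz":[[0,0,-0.4],[0,0,-0.8],[0,0,-0.8]],"roll":[0,0,0],"jaw":[1,1,1]}'| egrep 'tcp|^force:|gap'; done
python3 -m jog '{"xyz":[[0,0,5],[0,0,30],[0,0,60],[0,0,90],[0,0,90],[0,0,90]],"roll":[0,0,0,0,0,0],"jaw":[1,1,1,1,1,1]}'
```

```text
tcp_pos: [0.5214, -0.1728, 0.125]
force: [-2.9, 0.5, 9.5]
finger_gap: 0.003
tcp_pos: [0.5216, -0.1729, 0.1249]
force: [-2.7, 1.8, 16.5]
finger_gap: 0.004
time_s: 16.88
tcp_pos: [0.522, -0.173, 0.2149]
orientation: [0.002, 0.69, 0.724, 0.001]
force: [0.4, -0.5, -0.4]
finger_gap: 0.004
finger_force: 0.0
```

```bash
python3 -c "
from workcell import hand_in
print(hand_in())"
```

```text
the job is handed in; nothing more can be done
None
```

The 24 mm punch is home in the middle hole of the block, upright with its shoulder on the wood. Contact force stayed under about 20 N in the readings, the gripper is clear, nothing else was touched, and the job is handed in at about 17 s; the verdict was not shown.

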